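# Sort moulding offcuts into their profile trays

## Robot

A 7-joint arm with a two-finger parallel gripper is mounted at the origin on the work surface. World frame = base frame: x ahead of the robot, y to its left, z up, the work surface at z = 0. Lengths are in m, angles in rad, forces in N, time in s.
With the tool pointing down it reaches from about 0.4 to 0.75 m from the base axis. Payload 19.5 kg.
Tool frame: the origin (TCP) lies midway between the tips of the shut fingers; the grasp point (between the pads) lies 19 mm behind it (manip.grasp_offset is the distance from the TCP to the grasp point, in m); z points along the fingers, y is the direction in which the jaws open and shut (so a half turn about z gives the same grasp; the last joint's range is limited). The gripper opens to 85 mm and grips with 20 to 120 N. Pads are 22 mm wide; open, the fingers measure 114 mm over their backs; the gripper's body (76 mm by 85 mm) begins 54 mm behind the grasp point. The pads swing forward as they close: fully open they stand 13 mm farther back than shut.
Start: joints at [1.294, 0.707, -0.028, 1.485, 0.022, 0.951, -0.075], TCP at [0.134, -0.559, 0.198] pointing down, gripper open.
Joint ranges: [-2.71, 2.71], [-0.32, 2.16], [-1.57, 1.52], [0, 2.45], [-1.46, 4.6], [0, 2.02], [-2.83, 2.83]. Speed limits (rad/s): [1.89, 1.89, 2.57, 2.57, 3.01, 3.01, 3.01].

## Interface

Orientations are given as [roll, pitch, yaw] about the fixed x, y, z axes, in that order (R = Rz(yaw) Ry(pitch) Rx(roll)).
In Python, from workcell import manip, planner, optics gives the robot as it stands. Calls block until the motion is done:
- manip.movep(position, orientation): joint-space move of the TCP to a pose.
- manip.line_to(position, speed=0.15, frame=None, stop_force=None): straight line of the TCP; frame=None keeps the orientation; speed is the mean speed in m/s. With stop_force (N) it stops when the force on the tool has changed by that much, and returns True; else False.
- manip.goto_joints(angles): joint-space move.
- manip.grip(opening, strength=None): finger opening in m; strength is the grip in N (None keeps the last); returns when the fingers have stopped.
- manip.wait(seconds).
- planner.inverse_kinematics(position, orientation): joint angles nearest the present ones, or None.
- optics.camera(name): name is "scene" or "top"; returns the picture (480x640x3 uint8, red, green, blue); there is no depth.
- optics.camera_params(name): a dict with "mtx" (3x3 intrinsics, pixels), "rvec" (rotation vector, rad) and "tvec" (3), from world to camera coordinates, as OpenCV has them. Camera axes: x right, y down, z forward; pixel columns grow to the right and rows downward; lengths in m; the calibration is good to about 2 mm. A picture is of the moment at which its call begins. camera_params takes no time and is no camera call.
A pose or a line that the arm cannot do raises manip.IKError and nothing moves.
- manip.job_done(): hands the job in, once; it reports no verdict.
Readings, each from a call of its own:
- manip.get_t(): time.
- manip.get_qpos(): joint angles.
- manip.get_qd(): joint speeds.
- manip.get_joint_efforts(): joint torques, N m.
- manip.get_ee_pos(): TCP position.
- manip.get_ee_rot(): TCP orientation.
- manip.get_ft_force(): force on the tool from outside, world axes, zero at the start.
- manip.get_torque(): the same for the moment, N m.
- manip.get_finger_gap(): finger opening in m.
Only numpy, scipy, OpenCV 4.12 (cv2) and the standard library are available. Lean on these libraries where they do the work, as an engineer would, in place of code of your own. Each camera call takes 0.05 s, during which the arm holds its last target.

## Task

Sort the five loose moulding offcuts by profile: put each one into the tray that has a sample of the same moulding screwed to its end ledge, so the flat one, the two beads and the two caps each end up in their own tray. Lay them lengthwise in the tray, each resting on its flat underside on the tray floor just as it stood on the bench, two of a kind side by side and not on top of each other. Leave the tape measure and the little filler jar where they are.

Things in the scene. Friction and masses are not known exactly. Their poses are not given: they have to be found in the camera images.
- offcut_flat: Loose pale wood offcut, flat profile (wide, low, flat top): 95 mm long on its centre line (x), 42 wide (y), 15 high, 38 g. Origin: middle of centre line and width, on the flat underside it rests on. -x end square; +x end mitred 45 deg: wood spans x -47.5 to +68.5 along the -y side, to +26.5 along +y. A rebate 6 wide, 5 high runs under the +y edge (there, grip above it).
- offcut_bead_long: Loose pale wood offcut, bead profile (half-round top, sides vertical to 11 mm), longer of the two: 100 mm long on its centre line (x), 26 wide (y), 24 high, 40 g. Origin: middle of centre line and width, on the flat underside it rests on. -x end square; +x end mitred 45 deg: wood spans x -50 to +63 along the -y side, to +37 along +y. A rebate 5 wide, 5 high runs under the +y edge (there, grip above it).
- offcut_bead_short: Loose pale wood offcut, bead profile (half-round top, sides vertical to 11 mm), shorter of the two: 72 mm long on its centre line (x), 26 wide (y), 24 high, 29 g. Origin: middle of centre line and width, on the flat underside it rests on. -x end square; +x end mitred 45 deg: wood spans x -36 to +49 along the -y side, to +23 along +y. A rebate 5 wide, 5 high runs under the +y edge (there, grip above it).
- offcut_cap_long: Loose pale wood offcut, cap profile (narrow, tall, flat top; stands like a fin), longer of the two: 105 mm long on its centre line (x), 18 wide (y), 36 high, 42 g. Origin: middle of centre line and width, on the flat underside it rests on. -x end square; +x end mitred 45 deg: wood spans x -52.5 to +61.5 along the -y side, to +43.5 along +y. A rebate 4 wide, 20 high runs under the +y edge (there, grip above it).
- offcut_cap_short: Loose pale wood offcut, cap profile (narrow, tall, flat top; stands like a fin), shorter of the two: 75 mm long on its centre line (x), 18 wide (y), 36 high, 30 g. Origin: middle of centre line and width, on the flat underside it rests on. -x end square; +x end mitred 45 deg: wood spans x -37.5 to +46.5 along the -y side, to +28.5 along +y. A rebate 4 wide, 20 high runs under the +y edge (there, grip above it).
- tray_flat: Empty dark tray for flat offcuts, fixed. Inside 155 mm long (x) by 128 wide (y), walls 4 thick, rim 38 above the bench; flat floor, its top at z = 4 mm. Origin: centre of the walled part's underside, at bench level. Outside the +x wall a 46 mm ledge carries the sample: a 90 mm flat piece 42 wide and 15 high, screwed down along y, its top 19 mm above the bench.
- tray_bead: Empty dark tray for bead offcuts, fixed. Inside 155 mm long (x) by 128 wide (y), walls 4 thick, rim 38 above the bench; flat floor, its top at z = 4 mm. Origin: centre of the walled part's underside, at bench level. Outside the +x wall a 46 mm ledge carries the sample: a 90 mm bead piece 26 wide and 24 high, screwed down along y, its top 28 mm above the bench.
- tray_cap: Empty dark tray for cap offcuts, fixed. Inside 155 mm long (x) by 128 wide (y), walls 4 thick, rim 38 above the bench; flat floor, its top at z = 4 mm. Origin: centre of the walled part's underside, at bench level. Outside the +x wall a 46 mm ledge carries the sample: a 90 mm cap piece 18 wide and 36 high, screwed down along y, its top 40 mm above the bench.
- tape_measure: Black tape measure with a yellow disc, lying on its side among the offcuts, 66 x 62 x 34 mm plus a short yellow tongue; origin at the centre of its underside. Loose, about 300 g; not to be moved.
- filler_jar: Little jar of wood filler with a white cap standing among the offcuts, 32 mm across, 36 mm high; origin at the centre of its underside. Loose, about 90 g; not to be moved.
Not all that is in view belongs to the job. What is shaped like the offcut_bead_short but green or pink is not meant.

How it is judged:
By the outcome, as a careful person would: the job done as asked, in the order asked, and still so for the second after the job is handed in, with the robot touching nothing.
It also fails if it takes over 136 s, if anything falls off the work surface, if the arm or the gripper's body presses on something with over 40 N, if the wrist force passes 120 N, or if a joint passes its speed limit or range.

## Working session

There is one attempt and no reset: what is moved stays moved. The work goes in short steps, each a Python script; the robot and the scene stay as the last script left them, time stands still between calls to the robot, and variables do not carry over. Pictures are saved under pics/ and viewed, and the job is handed in when it is done.

```bash
mkdir -p pics; ls; python3 - <<'E'
from workcell import manip, planner, optics
import cv2
for n in ("scene","top"):
    im=optics.camera(n); cv2.imwrite(f"pics/{n}0.png",im[:,:,::-1])
    p=optics.camera_params(n); print(n,p)
print(manip.get_t(),manip.get_ee_pos(),manip.get_ee_rot(),manip.grasp_offset,manip.get_finger_gap())
E
```

```text
pics
scene {'mtx': array([[445.3645432 ,   0.        , 323.0718014 ],
       [  0.        , 445.3645432 , 242.93947256],
       [  0.        ,   0.        ,   1.        ]]), 'rvec': array([ 2.37491616,  1.17738708, -0.33459176]), 'tvec': array([-0.22853561, -0.30170165,  1.17074956])}
top {'mtx': array([[554.62034035,   0.        , 321.01481134],
       [  0.        , 554.62034035, 232.70519799],
       [  0.        ,   0.        ,   1.        ]]), 'rvec': array([ 2.09628834, -2.10682935,  0.23495832]), 'tvec': array([-0.04234719,  0.43589366,  1.19594333])}
0.1 [ 0.13371235 -0.55896459  0.1973838 ] [-3.14061690e+00  1.55775792e-05  2.34762946e-01] 0.0187 0.0855256616447494
```

View pics/scene0.png

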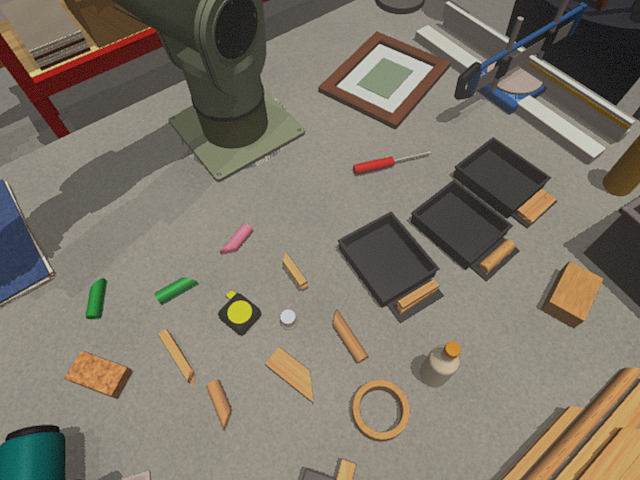

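View pics/top0.png

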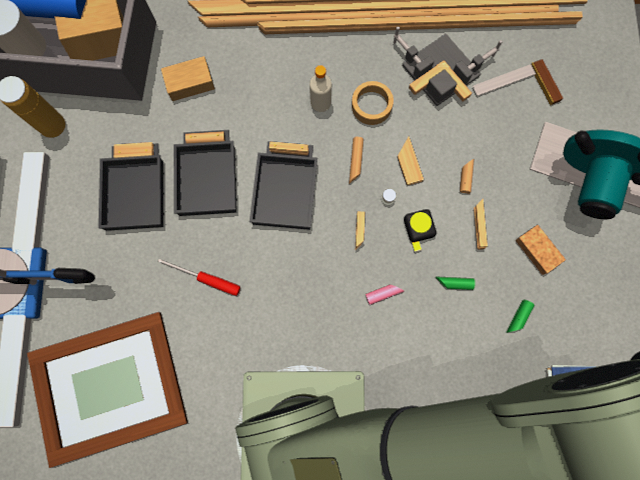

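```bash
cat > h.py <<'E'
import numpy as np, cv2
from workcell import manip, planner, optics
P={n:optics.camera_params(n) for n in ("scene","top")}
def R(n): return cv2.Rodrigues(P[n]['rvec'])[0]
def proj(n,X):
    X=np.atleast_2d(np.array(X,float))
    return cv2.projectPoints(X,P[n]['rvec'],P[n]['tvec'],P[n]['mtx'],None)[0][:,0]
def atz(n,uv,z):
    K=P[n]['mtx'];r=R(n);t=np.array(P[n]['tvec']).ravel()
    c=-r.T@t; d=r.T@np.linalg.inv(K)@np.array([uv[0],uv[1],1.])
    return c+d*(z-c[2])/d[2]
def tri(us,ut):
    M=[P[n]['mtx']@np.c_[R(n),np.array(P[n]['tvec']).ravel()] for n in ("scene","top")]
    X=cv2.triangulatePoints(M[0],M[1],np.array(us,float).reshape(2,1),np.array(ut,float).reshape(2,1)).ravel()
    return X[:3]/X[3]
def crop(im,x0,y0,w,h,s,name):
    c=im[y0:y0+h,x0:x0+w]; c=cv2.resize(c,None,fx=s,fy=s,interpolation=cv2.INTER_CUBIC)
    c=c.copy()
    step=20
    for x in range((x0+step-1)//step*step,x0+w,step):
        cv2.putText(c,str(x),(int((x-x0)*s),10),0,.35,(255,255,255),1); cv2.line(c,(int((x-x0)*s),12),(int((x-x0)*s),18),(255,255,255),1)
    for y in range((y0+step-1)//step*step,y0+h,step):
        cv2.putText(c,str(y),(0,int((y-y0)*s)+4),0,.35,(255,255,255),1); cv2.line(c,(24,int((y-y0)*s)),(30,int((y-y0)*s)),(255,255,255),1)
    cv2.imwrite(f"pics/{name}.png",c)
E
python3 - <<'E'
from h import *
t=cv2.imread("pics/top0.png"); s=cv2.imread("pics/scene0.png")
crop(t,340,125,160,120,5,"t_off"); crop(s,150,240,230,190,3.4,"s_off")
crop(t,90,120,240,115,3.3,"t_tray"); crop(s,330,130,230,190,3.4,"s_tray")
E
```

```text
(no output)
```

View pics/t_off.png

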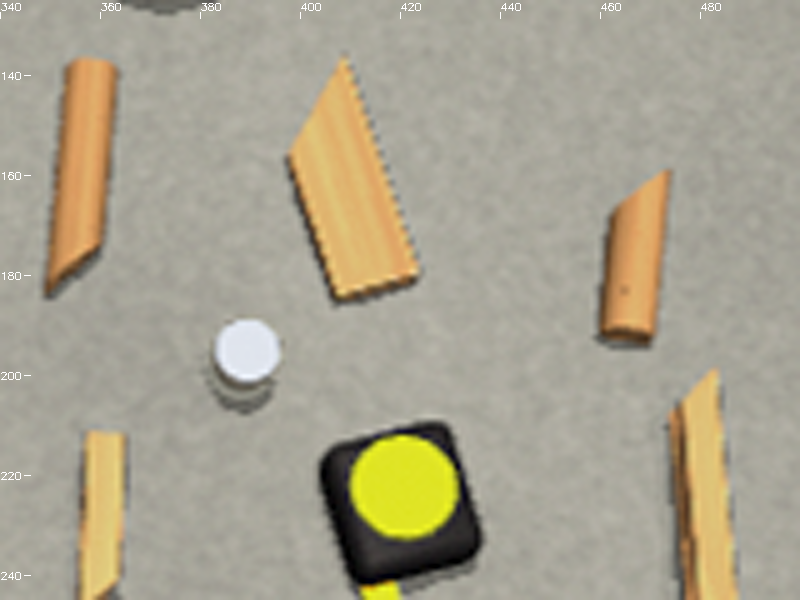

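View pics/s_off.png

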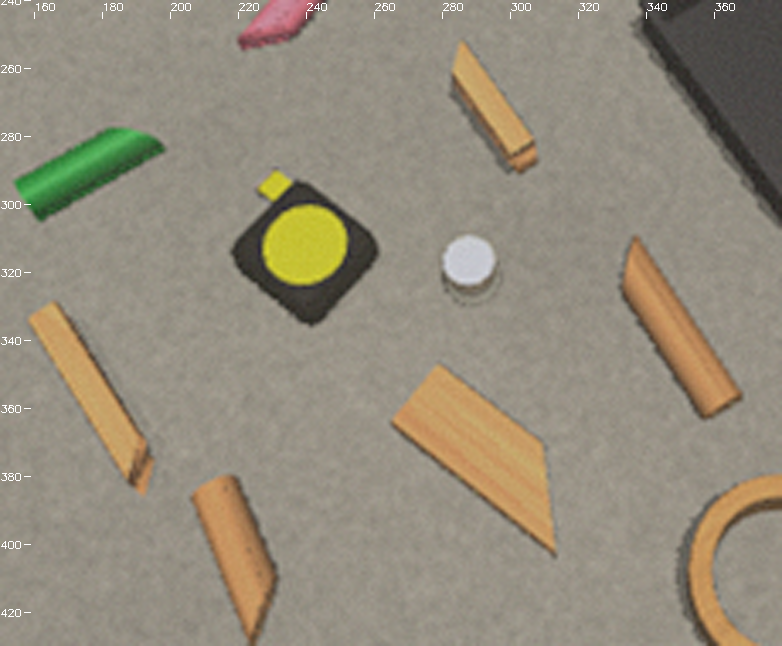

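View pics/t_tray.png

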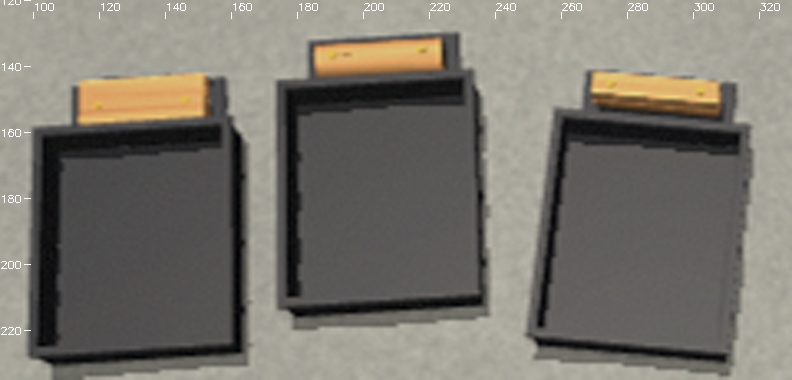

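View pics/s_tray.png

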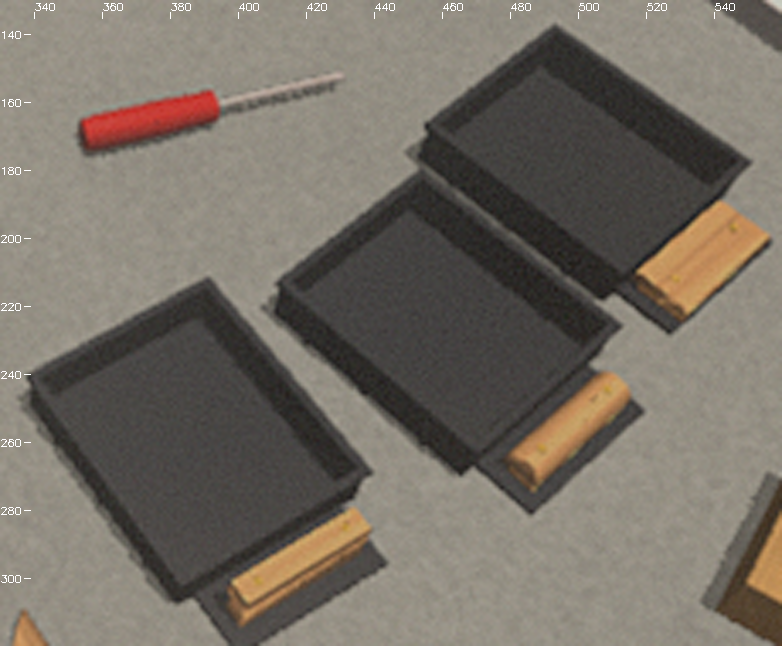

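```bash
cat > fit.py <<'E'
from h import *
from scipy.optimize import minimize
# profiles (y,z) in mm as list of convex parts; L spans: +y end & -y end
def arc(w,zs,h):  # half-round top from z=11 to 24
    a=np.linspace(0,np.pi,13); return [(w/2*np.cos(t),zs+(h-zs)*np.sin(t)) for t in a]
def parts(kind):
    if kind=='flat': w,h,rw,rh=42,15,6,5
    if kind=='bead': w,h,rw,rh=26,24,5,5
    if kind=='cap': w,h,rw,rh=18,36,4,20
    low=[(-w/2,0),(w/2-rw,0),(w/2-rw,rh),(-w/2,rh)]
    if kind=='bead': up=[(-w/2,rh),(w/2,rh)]+arc(w,11,24)
    else: up=[(-w/2,rh),(w/2,rh),(w/2,h),(-w/2,h)]
    return [low,up]
LEN=dict(flat=95,bead_long=100,bead_short=72,cap_long=105,cap_short=75)
def verts(name):
    L=LEN[name]; out=[]
    for p in parts(name.split('_')[0]):
        v=[]
        for y,z in p:
            v.append((-L/2,y,z)); v.append((L/2-y,y,z))
        out.append(np.array(v)/1000)
    return out
def T(pose,v):
    x,y,z,a=pose; c,s=np.cos(a),np.sin(a)
    return v@np.array([[c,-s,0],[s,c,0],[0,0,1]]).T+[x,y,z]
S=8
def render(n,name,pose,roi):
    x0,y0,w,h=roi; m=np.zeros((h*S,w*S),np.uint8)
    for v in verts(name):
        q=proj(n,T(pose,v)); q=((q-[x0,y0]+.5)*S*16)
        hull=cv2.convexHull(q.astype(np.float32)).round().astype(np.int32)
        cv2.fillConvexPoly(m,hull,255,shift=4)
    return cv2.resize(m,(w,h),interpolation=cv2.INTER_AREA)/255.
def woodmask(im,roi):  # soft
    x0,y0,w,h=roi; c=im[y0:y0+h,x0:x0+w].astype(float)
    sat=c[...,2]-c[...,0]
    return np.clip((sat-15)/(50-15),0,1)
def fit(name,ims,rois,pose0,freez=True,w={}):
    ms={n:woodmask(ims[n],rois[n]) for n in rois}
    sc=np.array([.005,.005,.005,.05])
    def cost(q):
        p=np.array(pose0)+q*sc
        if not freez: p[2]=pose0[2]
        return sum(((render(n,name,p,rois[n])-ms[n])**2).sum()/ms[n].sum() for n in rois)
    best=None
    for k in range(2):
        r=minimize(cost,np.zeros(4) if best is None else best.x,method='Nelder-Mead',options=dict(initial_simplex=np.vstack([np.zeros(4),np.eye(4)])+(0 if best is None else best.x),xatol=.01,fatol=1e-4,maxiter=300))
        best=r
    p=np.array(pose0)+best.x*sc
    if not freez: p[2]=pose0[2]
    return p,best.fun
E
cat > r1.py <<'E'
from fit import *
ims={"top":cv2.imread("pics/top0.png"),"scene":cv2.imread("pics/scene0.png")}
init={'flat':((410,161),(288,374),0.15,(390,130,40,62),(258,340,64,70)),
'bead_long':((355,161),(349,336),3.1,(342,132,28,60),(328,305,46,60)),
'bead_short':((465,178),(219,403),-.1,(454,154,26,46),(202,374,36,60)),
'cap_long':((480,226),(177,356),.05,(470,194,24,62),(152,324,48,64)),
'cap_short':((360,229),(294,271),3.1,(350,206,18,48),(278,248,36,46))}
H=dict(flat=.015,bead=.024,cap=.036)
res={}
for n,(ut,us,yaw,rt,rs) in init.items():
    g=atz("top",ut,H[n.split('_')[0]])
    best=None
    for dy in (-.15,0.15):
        p,f=fit(n,ims,{"top":rt,"scene":rs},[g[0],g[1],0,yaw+dy])
        if best is None or f<best[1]: best=(p,f)
    p,f=best
    pt,ft=fit(n,ims,{"top":rt},[*p[:2],0,p[3]],freez=False)
    ps,fs=fit(n,ims,{"scene":rs},[*p[:2],0,p[3]],freez=False)
    print(n,np.round(p,4),round(f,3),'top',np.round(pt,4),round(ft,3),'scene',np.round(ps,4),round(fs,3))
    res[n]=p.tolist()
import json; json.dump(res,open("off.json","w"))
for n,roi,s in (("top",(340,125,160,135),4.4),("scene",(150,240,230,190),3.1)):
    im=cv2.resize(ims[n][roi[1]:roi[1]+roi[3],roi[0]:roi[0]+roi[2]],None,fx=s,fy=s,interpolation=cv2.INTER_CUBIC)
    for k,p in res.items():
        for v in verts(k):
            q=(proj(n,T(p,v))-[roi[0],roi[1]]+.5)*s
            cv2.polylines(im,[cv2.convexHull(q.astype(np.float32)).astype(np.int32)],True,(255,0,0),1)
    cv2.imwrite(f"pics/ov_{n}.png",im)
E
python3 r1.py
```

```text
flat [ 0.6092 -0.2511  0.0151  0.2858] 0.105 top [ 0.6134 -0.2544  0.      0.2824] 0.01 scene [ 0.6079 -0.2485  0.      0.2807] 0.027
bead_long [ 0.6241 -0.1278  0.016   3.0408] 0.126 top [ 0.6283 -0.1293  0.      3.0371] 0.005 scene [ 0.6227 -0.1232  0.      3.0456] 0.027
bead_short [ 0.5761 -0.3857  0.0098 -0.1391] 0.19 top [ 0.5789 -0.3898  0.     -0.1486] 0.009 scene [ 0.5738 -0.3844  0.     -0.1463] 0.022
cap_long [ 0.4566 -0.404   0.0172  0.0219] 0.14 top [ 0.4593 -0.4096  0.      0.0222] 0.008 scene [ 0.4548 -0.4048  0.      0.0214] 0.031
cap_short [ 0.4496 -0.1324  0.0154  3.0899] 0.136 top [ 0.4522 -0.1339  0.      3.0877] 0.018 scene [ 0.4464 -0.1282  0.      3.0873] 0.022
```

View pics/ov_top.png

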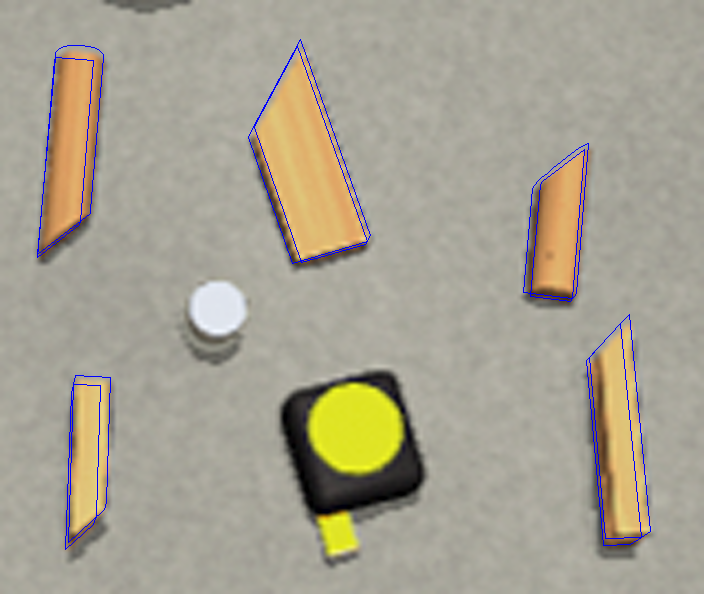

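```bash
python3 - <<'E'
from h import *
for n in P:
    r=R(n);print(n,'cam at',-r.T@np.array(P[n]['tvec']).ravel(),'axis',r[2])
    print(proj(n,[[0,0,0],[.1,.1,0.01],[.1,-.1,0.01],[-.1,.1,.01],[-.1,-.1,.01]]).round(1).tolist())
s=cv2.imread("pics/scene0.png");t=cv2.imread("pics/top0.png")
crop(s,150,40,180,150,4.4,"s_base");crop(t,220,350,180,130,4.4,"t_base")
E
```

```text
scene cam at [ 0.82434843 -0.32479529  0.8537357 ] axis [-0.41007447  0.2980217  -0.86198723]
[[236.1, 128.2], [288.8, 130.4], [221.8, 167.1], [247.5, 88.5], [183.1, 120.4]]
top cam at [ 0.15816797 -0.04643722  1.26289489] axis [ 0.22288355  0.0015294  -0.97484388]
[[301.4, 434.9], [255.5, 387.2], [347.2, 386.8], [253.4, 486.0], [348.7, 485.6]]
```

View pics/s_base.png

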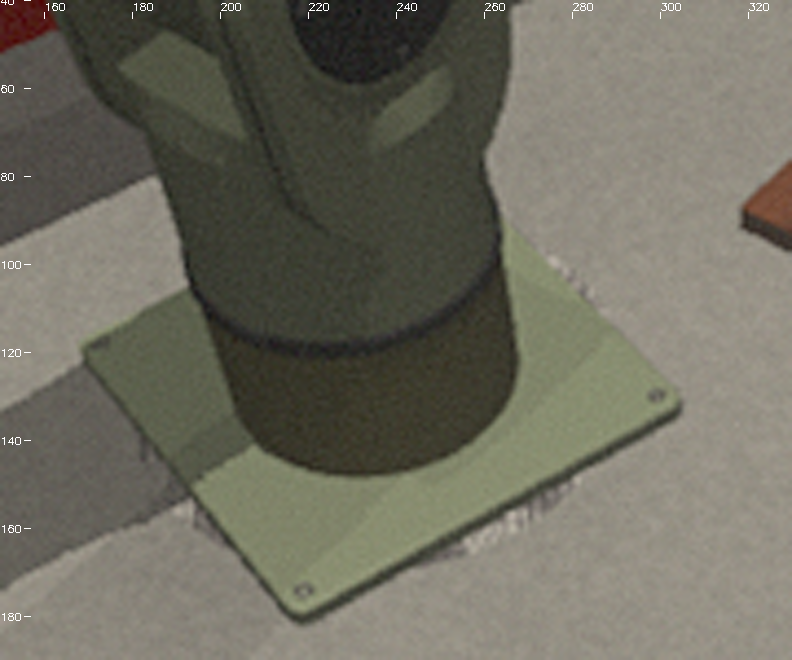

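View pics/t_base.png

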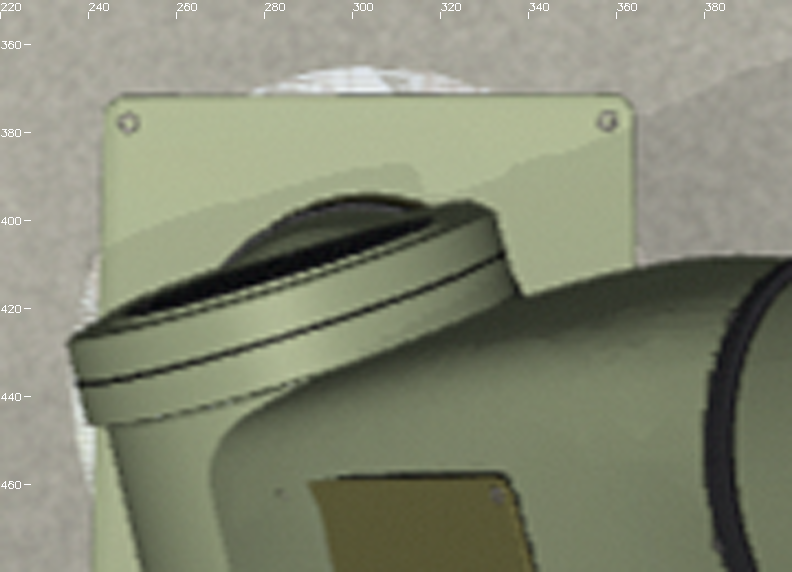

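```bash
python3 - <<'E'
from h import *
for z in (0.005,.012,.02):
    for n,a,b in (("scene",(299.3,130),(218.9,174.1)),("top",(249.1,377.7),(358.2,377.5))):
        A=atz(n,a,z);B=atz(n,b,z);print(z,n,A.round(4),B.round(4),((A+B)/2).round(4))
print(tri((299.3,130),(249.1,377.7)),tri((218.9,174.1),(358.2,377.5)))
E
```

```text
0.005 scene [0.1112 0.125  0.005 ] [ 0.1105 -0.1156  0.005 ] [0.1109 0.0047 0.005 ]
0.005 top [0.12  0.115 0.005] [ 0.1193 -0.1246  0.005 ] [ 0.1196 -0.0048  0.005 ]
0.012 scene [0.1171 0.1213 0.012 ] [ 0.1164 -0.1174  0.012 ] [0.1168 0.002  0.012 ]
0.012 top [0.1202 0.1141 0.012 ] [ 0.1195 -0.1241  0.012 ] [ 0.1198 -0.005   0.012 ]
0.02 scene [0.1238 0.1171 0.02  ] [ 0.1232 -0.1193  0.02  ] [ 0.1235 -0.0011  0.02  ]
0.02 top [0.1204 0.1131 0.02  ] [ 0.1198 -0.1236  0.02  ] [ 0.1201 -0.0053  0.02  ]
[0.12124682 0.11509369 0.01824975] [ 0.12036999 -0.12178731  0.01804878]
```

```bash
python3 - <<'E'
from h import *
print(planner.inverse_kinematics([0.611,-0.25,0.004],[np.pi,0,.283]))
manip.movep([0.611,-0.25,0.15],[np.pi,0,.283])
print(manip.get_t(),manip.get_ee_pos(),manip.get_ee_rot(),manip.get_qpos().round(3))
for n in P: 
    im=optics.camera(n); cv2.imwrite(f"pics/{n}1.png",im[:,:,::-1])
manip.grip(0.0)
for n in P: 
    im=optics.camera(n); cv2.imwrite(f"pics/{n}1c.png",im[:,:,::-1])
print(manip.get_t(),manip.get_finger_gap(),manip.get_ee_pos())
for n in P:
    q=proj(n,manip.get_ee_pos())[0]; print(n,q)
    im=cv2.imread(f"pics/{n}1c.png"); a=int(q[0])-45;b=int(q[1])-60
    crop(im,a,b,90,90,6.6,f"{n}1c_z")
    im=cv2.imread(f"pics/{n}1.png"); a=int(q[0])-45;b=int(q[1])-60
    crop(im,a,b,90,90,6.6,f"{n}1_z")
E
```

```text
[ 0.31230135  1.08513719  0.06541216  1.30229108 -0.08429116  0.75682398
 -0.88357719]
2.15 [ 0.61041277 -0.25127817  0.15016747] [3.14107958e+00 2.91075246e-04 2.81414703e-01] [ 0.32   0.901  0.053  1.194 -0.047  1.048 -0.913]
3.1167 4.231320032851616e-05 [ 0.61100514 -0.24996354  0.14999172]
scene [285.05116606 349.51836492]
top [416.60745519 141.7312981 ]
```

View pics/scene1c_z.png

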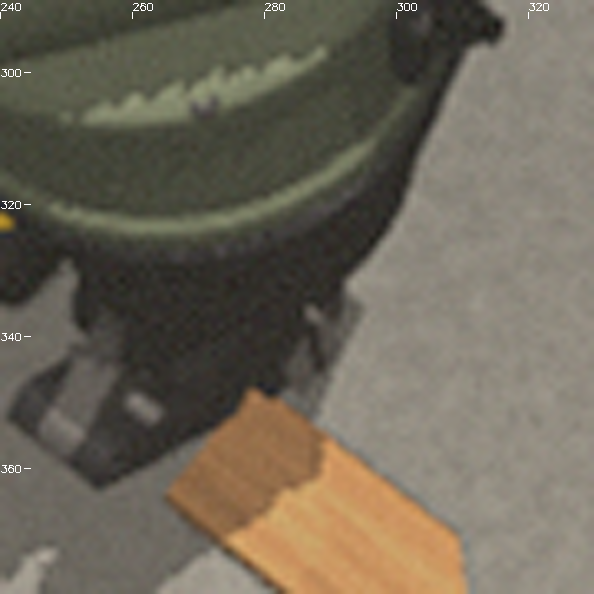

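View pics/scene1.png

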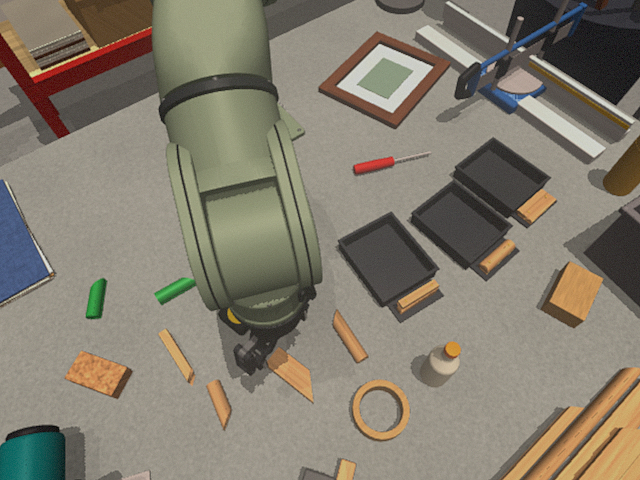

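View pics/top1.png

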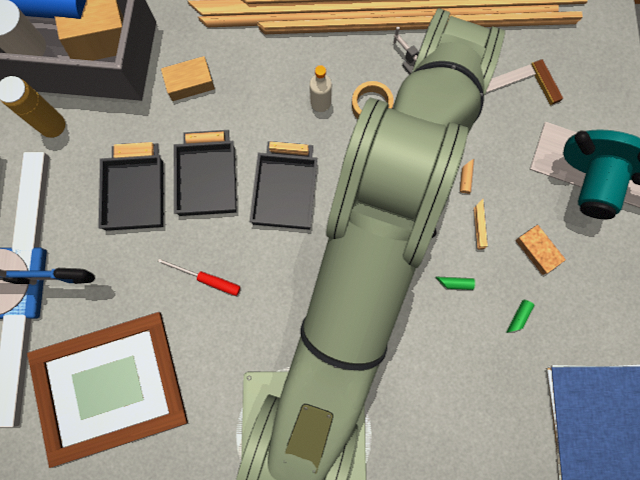

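```bash
python3 - <<'E'
from h import *
a=cv2.imread("pics/scene1.png");b=cv2.imread("pics/scene1c.png")
crop(np.hstack([a[270:390,210:330],b[270:390,210:330]]),0,0,240,120,3.3,"s1pair")
E
```

```text
(no output)
```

View pics/s1pair.png

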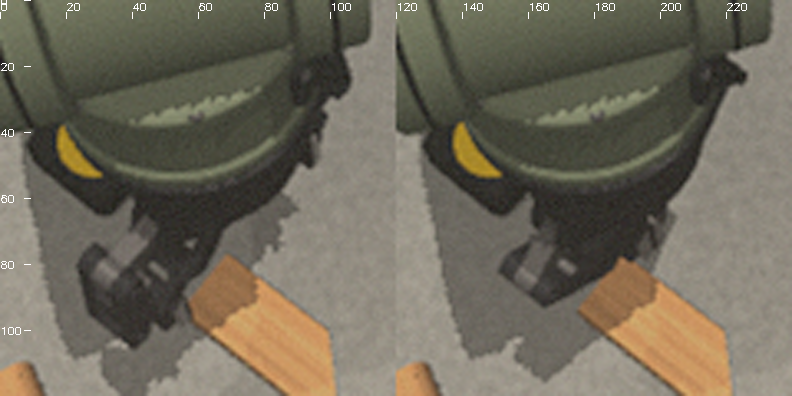

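```bash
python3 - <<'E'
from h import *
p=np.array([.611,-.25,.15]);c,s=np.cos(.283),np.sin(.283);A=np.array([[c,-s,0],[s,c,0],[0,0,1]])
def box(hx,hy,z0,z1): return np.array([(i*hx,j*hy,z) for z in (z0,z1) for i in(-1,1) for j in (-1,1)])@A.T+p
for which,f in (("scene1",.0),("scene1c",0)):
    im=cv2.imread(f"pics/{which}.png"); sc=5;x0,y0=205,250
    im=cv2.resize(im[y0:y0+120,x0:x0+130],None,fx=sc,fy=sc,interpolation=cv2.INTER_CUBIC)
    bs=[box(.011,.0145,0,.05),box(.038,.0425,.073,.12)] if which=="scene1c" else [box(.011,.057,.013,.05),box(.038,.0425,.073,.12)]
    for b,col in zip(bs,((0,0,255),(0,255,255))):
        q=((proj("scene",b)-[x0,y0]+.5)*sc).astype(int)
        for i,j in ((0,1),(1,3),(3,2),(2,0),(4,5),(5,7),(7,6),(6,4),(0,4),(1,5),(2,6),(3,7)): cv2.line(im,tuple(map(int,q[i])),tuple(map(int,q[j])),col,1)
    cv2.imwrite(f"pics/box_{which}.png",im)
E
```

```text
(no output)
```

View pics/box_scene1.png

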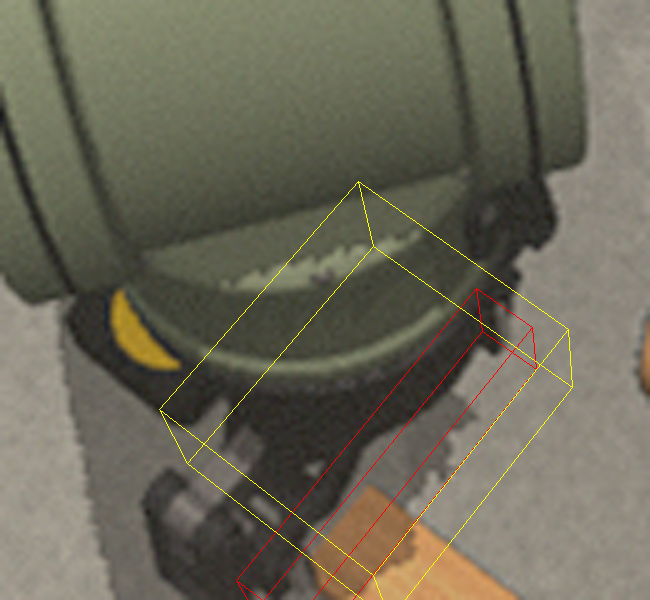

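View pics/box_scene1c.png

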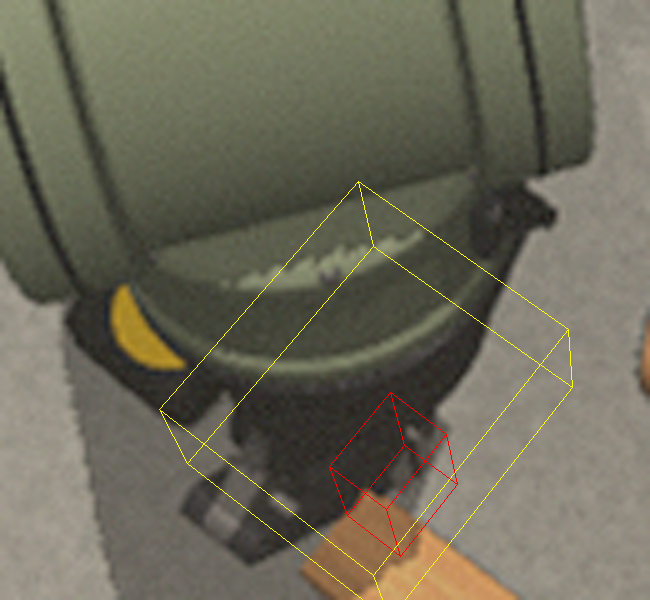

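```bash
python3 - <<'E'
from h import *
manip.line_to([0.60,-0.325,0.15])
print(manip.line_to([0.60,-0.325,0.012],speed=.15,stop_force=10))
for n in P: 
    im=optics.camera(n); cv2.imwrite(f"pics/{n}2.png",im[:,:,::-1])
e=manip.get_ee_pos();print(manip.get_t(),e,manip.get_ee_rot(),manip.get_ft_force())
p=np.array(e);c,s=np.cos(.283),np.sin(.283);A=np.array([[c,-s,0],[s,c,0],[0,0,1]])
def box(hx,hy,z0,z1): return np.array([(i*hx,j*hy,z) for z in (z0,z1) for i in(-1,1) for j in (-1,1)])@A.T+p
im=cv2.imread(f"pics/scene2.png"); sc=5;x0,y0=190,290
im=cv2.resize(im[y0:y0+120,x0:x0+130],None,fx=sc,fy=sc,interpolation=cv2.INTER_CUBIC)
for b,col in zip([box(.011,.0145,0,.05),box(.038,.0425,.073,.12)],((0,0,255),(0,255,255))):
        q=((proj("scene",b)-[x0,y0]+.5)*sc).astype(int)
        for i,j in ((0,1),(1,3),(3,2),(2,0),(4,5),(5,7),(7,6),(6,4),(0,4),(1,5),(2,6),(3,7)): cv2.line(im,tuple(map(int,q[i])),tuple(map(int,q[j])),col,1)
cv2.imwrite(f"pics/box_scene2.png",im)
E
```

```text
False
4.9417 [ 0.60050125 -0.32520519  0.01301498] [ 3.14058249e+00 -1.07956803e-03  2.83060260e-01] [0.14666424 0.06178639 0.69931357]
```

View pics/box_scene2.png

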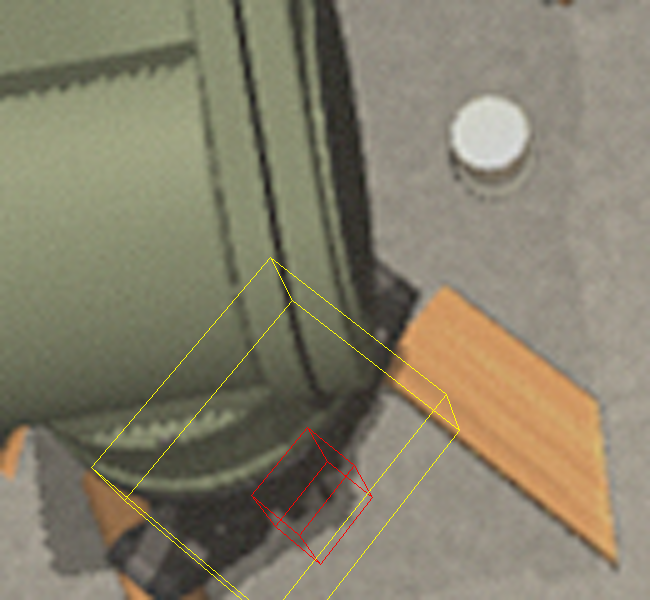

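View pics/top2.png

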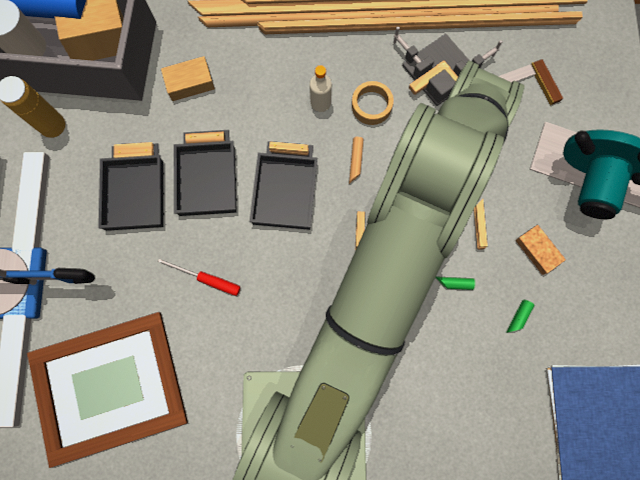

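```bash
python3 - <<'E'
from h import *
t=cv2.imread("pics/top0.png"); s=cv2.imread("pics/scene0.png")
g=lambda im: np.clip(255*(im/255.)**.5,0,255).astype(np.uint8)
crop(g(t),95,130,75,105,5.6,"tf");crop(g(t),165,120,80,105,5.6,"tb");crop(g(t),240,135,85,105,5.6,"tc")
a=cv2.imread("pics/tf.png");b=cv2.imread("pics/tb.png");cc=cv2.imread("pics/tc.png")
cv2.imwrite("pics/t_a.png",np.hstack([a[:,:420],b[:,:380]]))
crop(g(s),330,205,120,110,6.5,"sc");crop(g(s),400,165,125,110,6.3,"sb");crop(g(s),445,130,120,105,6.3,"sf")
E
```

```text
(no output)
```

View pics/tf.png

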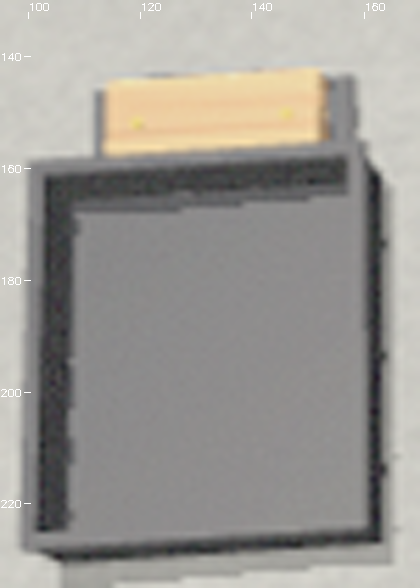

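View pics/sf.png

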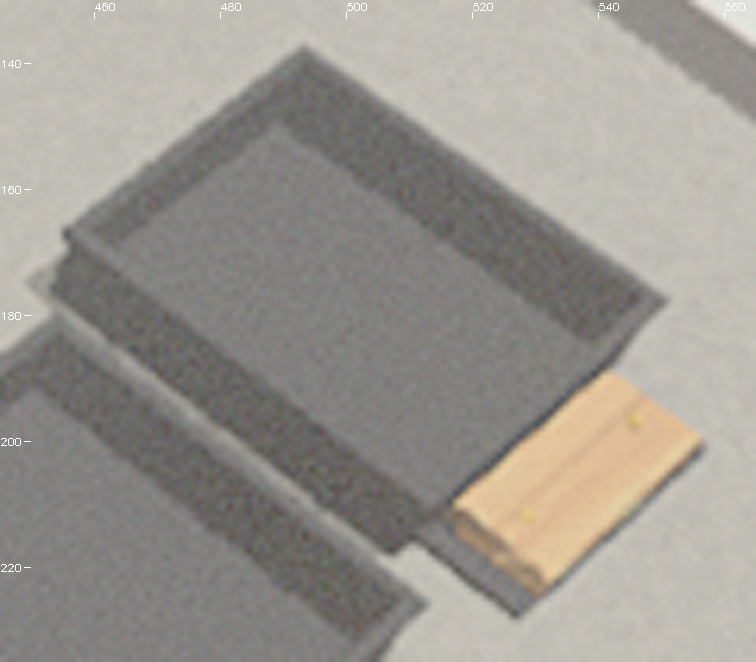

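View pics/tb.png

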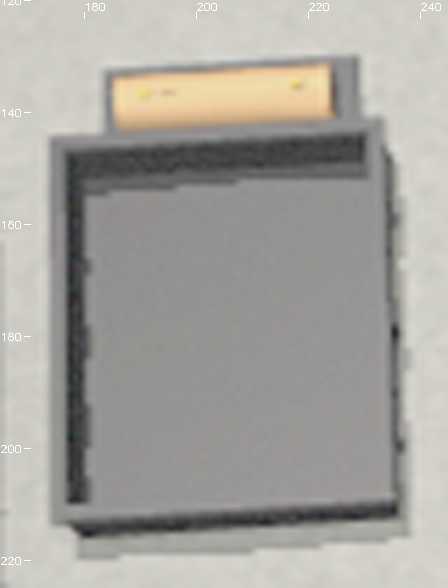

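View pics/sb.png

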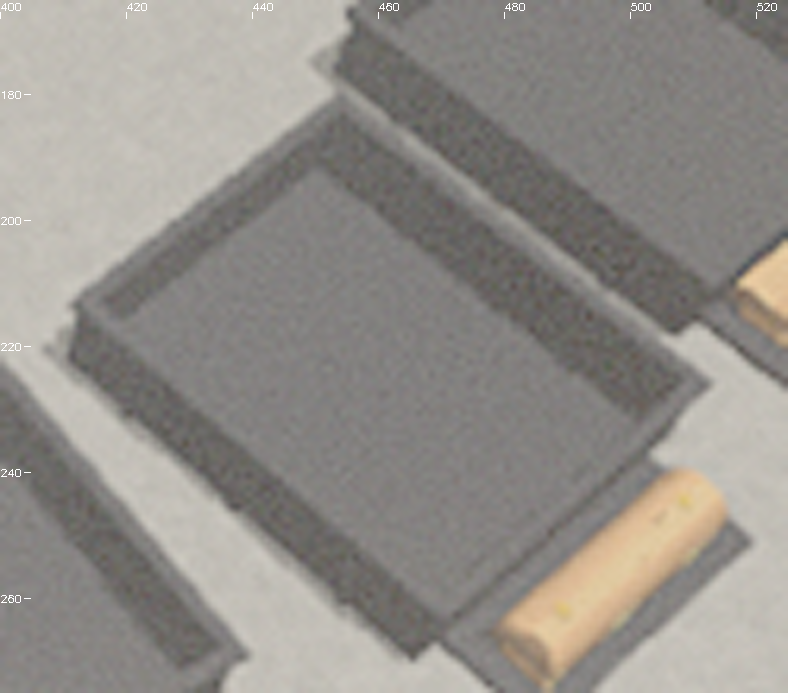

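View pics/tc.png

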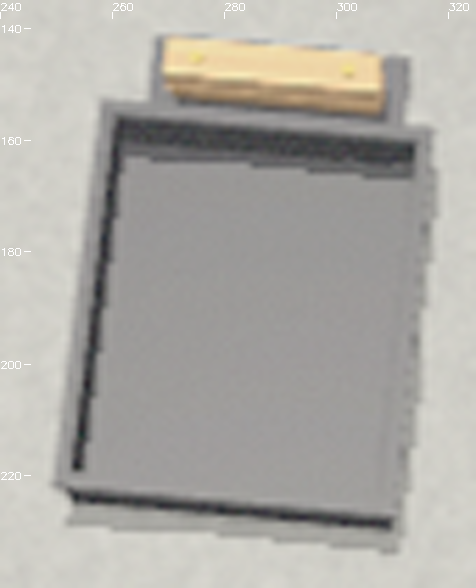

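View pics/sc.png

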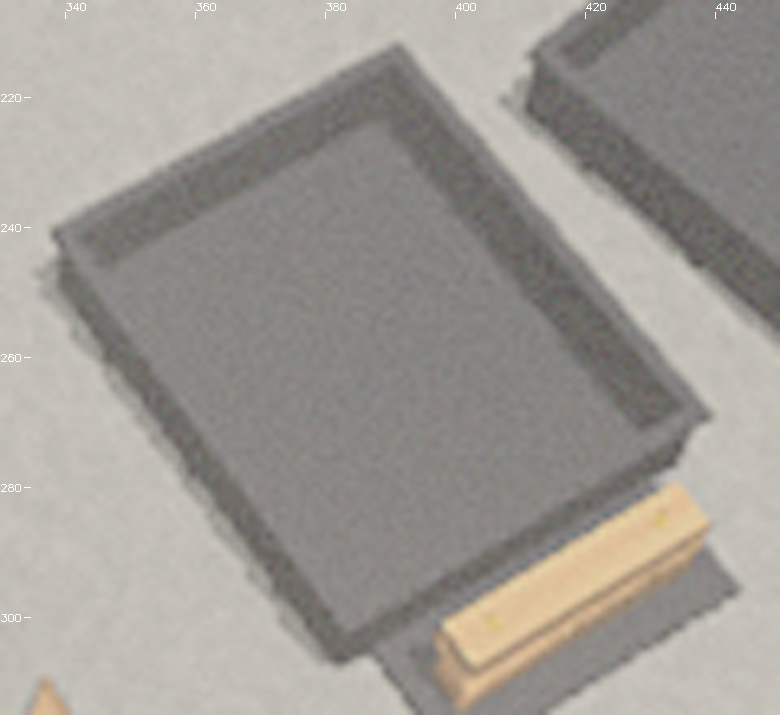

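```bash
cat > tr.py <<'E'
from h import *
from scipy.optimize import least_squares
C=dict(flat=dict(top=[(100.2,158.6),(160.2,155),(161.1,225.2),(98.9,228)],scene=[(550.6,177.6),(513.3,210.5),(455.6,167.1),(493.3,137.5)]),
bead=dict(top=[(173.9,144.6),(233,141.1),(235.4,209.3),(173.9,213.2)],scene=[(512.7,225.6),(470.3,263.1),(411.9,213.1),(453.7,180.6)]),
cap=dict(top=[(258.4,153.2),(317.1,158.2),(310.9,227),(250.2,221.8)],scene=[(439.5,268.8),(383.5,302.2),(338,240.8),(391.1,211.6)]))
loc=np.array([(.0815,.068),(.0815,-.068),(-.0815,-.068),(-.0815,.068)])
def rim(q): c,s=np.cos(q[2]),np.sin(q[2]); return np.c_[loc@np.array([[c,s],[-s,c]])+q[:2],np.full(4,.038)]
for k,v in C.items():
    print(k,'tri z',[round(float(tri(a,b)[2]),4) for a,b in zip(v['scene'],v['top'])])
    for n in ("top","scene"):
        g=np.array([atz(n,u,.038) for u in v[n]])
        r=least_squares(lambda q:(proj(n,rim(q))-v[n]).ravel(),[*g[:,:2].mean(0),0])
        print(' ',n,r.x.round(4),'rms px',np.sqrt((r.fun**2).mean()).round(2))
E
python3 tr.py; python3 - <<'E'
from fit import *
# flat sample & screws? compare piece tri heights
print('flat',[tri(a,b).round(4) for a,b in (((313.2,402.6),(409,136.4)),((309.7,370.3),(397.8,155.8)),((265.6,364.1),(423.2,180)),((278.5,347.6),(407.4,183.2)))])
E
```

```text
flat tri z [0.0461, 0.0457, 0.0406, 0.0444]
  top [0.5386 0.3954 0.061 ] rms px 1.12
  scene [0.5386 0.4047 0.0651] rms px 0.61
bead tri z [0.0454, 0.0444, 0.0421, 0.0404]
  top [0.5732 0.2262 0.0588] rms px 0.83
  scene [0.573  0.2333 0.0627] rms px 0.61
cap tri z [0.0431, 0.0425, 0.0422, 0.0438]
  top [ 0.5407  0.04   -0.0918] rms px 0.59
  scene [ 0.5408  0.0473 -0.094 ] rms px 0.87
flat [array([ 0.6799, -0.2543,  0.0172]), array([ 0.63  , -0.2254,  0.0192]), array([ 0.57  , -0.2838,  0.0165]), array([ 0.5605, -0.2461,  0.0214])]
```

```bash
cat >> h.py <<'E'
TR=dict(flat=(.5386,.4010,.063),bead=(.573,.2305,.061),cap=(.541,.0445,-.093))
PI=np.pi
def tpos(k,lx,ly):
    x,y,a=TR[k]; c,s=np.cos(a),np.sin(a)
    return np.array([x+c*lx-s*ly,y+s*lx+c*ly])
def wrap(a): # tool yaw equivalent mod pi into [-pi/2,pi/2]
    return (a+PI/2)%PI-PI/2
HZ=.13
def pick(x,y,yaw,z,open_,gripn=40):
    e=manip.get_ee_pos()
    if e[2]<HZ-.02: manip.line_to([e[0],e[1],HZ],speed=.25)
    manip.movep([x,y,HZ],[PI,0,wrap(yaw)])
    manip.grip(open_)
    st=manip.line_to([x,y,z],speed=.15,stop_force=15)
    manip.grip(0.0,strength=gripn); g=manip.get_finger_gap()
    print('stop',st,'gap',round(g,4),'ee',np.round(manip.get_ee_pos(),4))
    manip.line_to([x,y,HZ],speed=.2)
    print('gap after lift',round(manip.get_finger_gap(),4),'t',manip.get_t())
def snap(tag):
    for n in P: cv2.imwrite(f"pics/{n}_{tag}.png",optics.camera(n)[:,:,::-1])
def place(x,y,yaw,z,rel):
    manip.movep([x,y,HZ],[PI,0,wrap(yaw)])
    manip.line_to([x,y,z+.02],speed=.2)
    st=manip.line_to([x,y,z],speed=.05,stop_force=6)
    print('place stop',st,np.round(manip.get_ee_pos(),4),'F',np.round(manip.get_ft_force(),1),'gap',round(manip.get_finger_gap(),4))
    manip.grip(rel); manip.line_to([x,y,HZ],speed=.2)
    print('released gap',round(manip.get_finger_gap(),4),'t',manip.get_t())
E
python3 - <<'E'
from h import *
for k in TR:
    for ly in (-.026,.026): 
        p=tpos(k,-.0065,ly)
        for z in (.01,.13): print(k,ly,planner.inverse_kinematics([*p,z],[PI,0,TR[k][2]]) is not None)
pick(.611,-.2498,.283,.003,.066)
snap('p1')
E
python3 -c "
from h import *
a=cv2.imread('pics/scene_p1.png');crop(a,200,240,180,150,4.4,'p1z')"
```

```text
flat -0.026 True
flat -0.026 True
flat 0.026 True
flat 0.026 True
bead -0.026 True
bead -0.026 True
bead 0.026 True
bead 0.026 True
cap -0.026 True
cap -0.026 True
cap 0.026 True
cap 0.026 True
stop False gap -0.0003 ee [ 0.611  -0.2498  0.003 ]
gap after lift 0.0002 t 9.025
```

View pics/p1z.png

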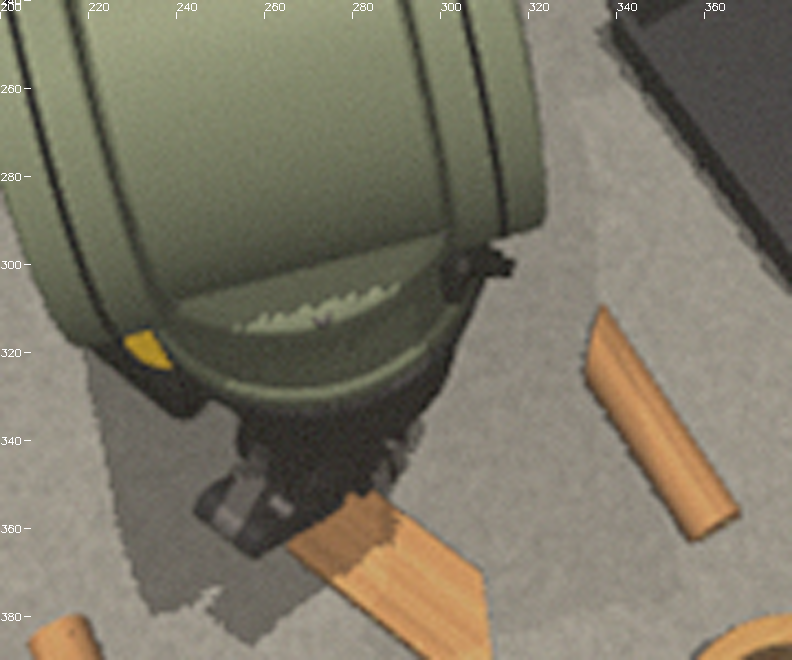

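```bash
python3 - <<'E'
from h import *
e=manip.get_ee_pos(); print(e,manip.get_qpos().round(4),manip.get_ee_rot(), manip.get_ft_force())
out=[]
for n,(x0,y0) in (("scene",(170,200)),("top",(360,20))):
    im=cv2.imread(f"pics/{n}_p1.png"); im=np.clip(255*(im/255.)**.5,0,255).astype(np.uint8); sc=4
    im=cv2.resize(im[y0:y0+190,x0:x0+180] if n=="scene" else im[y0:y0+190,x0:x0+180],None,fx=sc,fy=sc,interpolation=cv2.INTER_CUBIC)
    for z in np.arange(.13,.56,.05):
        q=((proj(n,[[.611,-.2498,z]])[0]-[x0,y0]+.5)*sc).astype(int); cv2.circle(im,tuple(map(int,q)),3,(0,0,255),-1); cv2.putText(im,f"{z:.2f}",(int(q[0])+5,int(q[1])),0,.4,(0,0,255),1)
    cv2.imwrite(f"pics/ax_{n}.png",im[:600])
E
```

```text
[ 0.61041996 -0.2495699   0.12859364] [ 0.3189  0.9238  0.0505  1.2189 -0.0479  1.0021 -0.9126] [-3.14033379e+00  1.66539092e-03  2.83002207e-01] [-0.47321482  0.13600558 -0.24734216]
```

View pics/ax_scene.png

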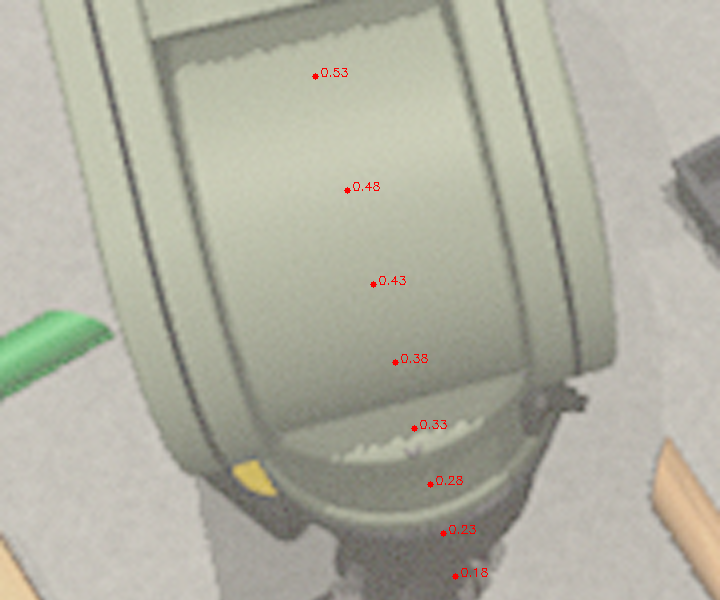

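View pics/ax_top.png

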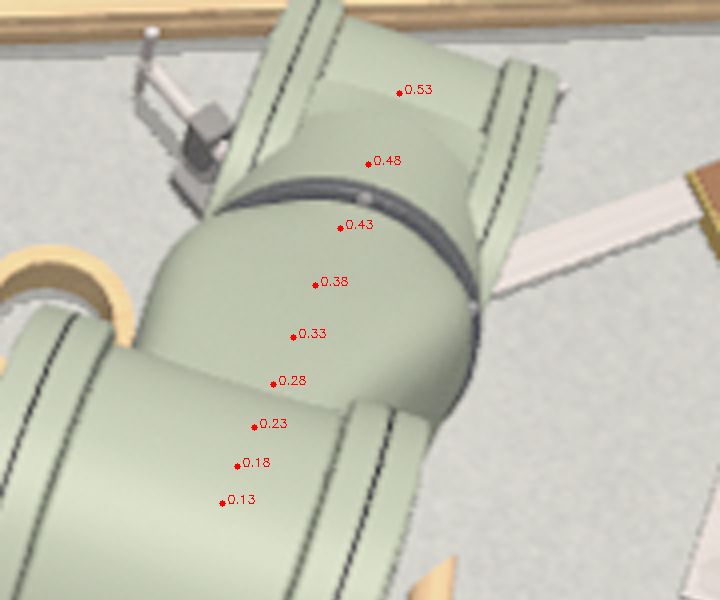

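```bash
python3 - <<'E'
from h import *
manip.movep([.60,-.325,.06],[PI,0,.283])
print(manip.line_to([.60,-.325,.012],speed=.1,stop_force=6),manip.get_ft_force())
print(manip.line_to([.60,-.325,-.012],speed=.02,stop_force=6),manip.get_ee_pos(),manip.get_ft_force(),manip.get_t())
snap('touch')
a=cv2.imread('pics/scene_touch.png');a=np.clip(255*(a/255.)**.5,0,255).astype(np.uint8);crop(a,190,280,140,120,5,'touchz')
print(proj("scene",manip.get_ee_pos()))
E
```

```text
False [0.01306587 0.75058263 0.12275188]
False [ 0.60007664 -0.32504504 -0.01187601] [-0.85448917 -0.81430433 -0.49475532] 11.6
[[256.19848366 394.58388049]]
```

View pics/touchz.png

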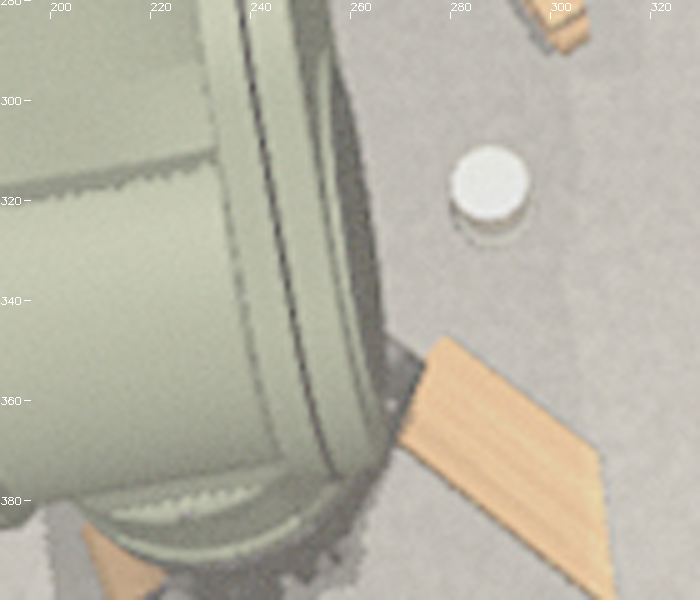

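```bash
python3 - <<'E'
from h import *
try:
    print(manip.line_to([.60,-.325,-.07],speed=.025,stop_force=6),manip.get_ee_pos(),manip.get_ft_force(),manip.get_t())
except Exception as ex: print(repr(ex))
snap('touch2')
a=cv2.imread('pics/scene_touch2.png');a=np.clip(255*(a/255.)**.5,0,255).astype(np.uint8);crop(a,190,280,140,120,5,'touchz2')
E
```

```text
True [ 0.60004508 -0.32500722 -0.0333743 ] [-2.6562919   0.99712291 11.65877461] 12.7917
```

View pics/touchz2.png

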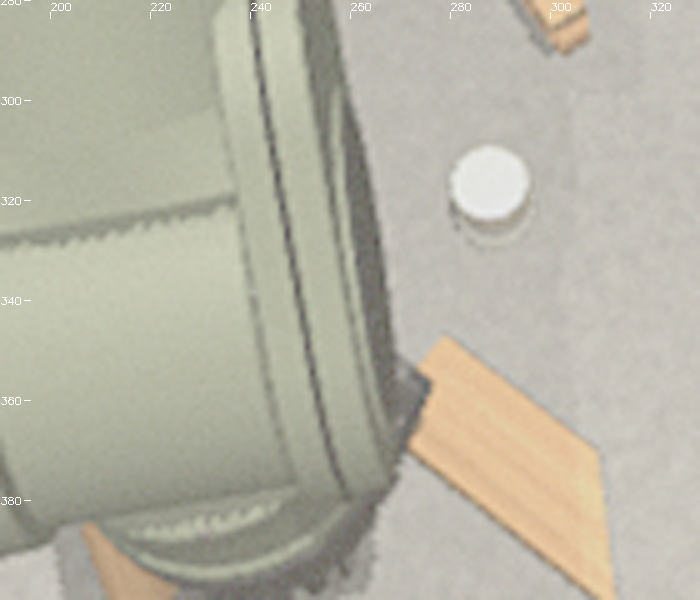

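```bash
cat >> h.py <<'E'
ZO=-.0325
HZ=.09
E
python3 - <<'E'
from h import *
pick(.611,-.2498,.283,.0035+ZO,.066)
snap('p2')
a=cv2.imread('pics/scene_p2.png');crop(a,180,240,180,150,4.4,'p2z')
E
```

```text
stop False gap 0.0406 ee [ 0.6115 -0.25   -0.0279]
gap after lift 0.0405 t 16.625
```

View pics/p2z.png

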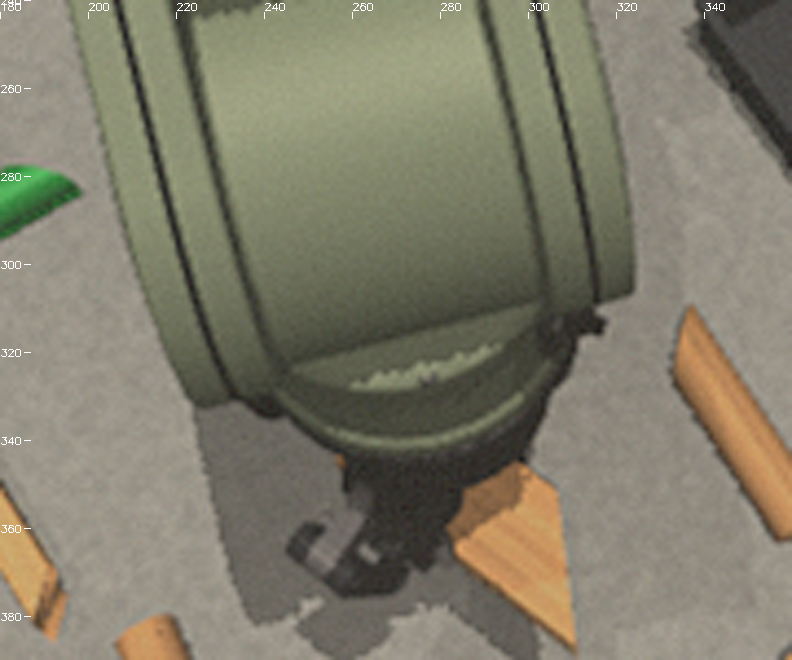

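```bash
python3 - <<'E'
from h import *
p=tpos('flat',-.0105,0)
place(*p,TR['flat'][2],-.0285+.0055,.056)
snap('f1')
q=tpos('bead',0,0)
g=lambda im: np.clip(255*(im/255.)**.5,0,255).astype(np.uint8)
# move off to bead_long hover
manip.movep([.626,-.126,HZ],[PI,0,wrap(3.04)])
snap('f2')
a=cv2.imread('pics/scene_f2.png');t=cv2.imread('pics/top_f2.png')
crop(g(a),445,130,120,105,6.3,'f2s');crop(g(t),90,130,85,105,5.6,'f2t')
print(manip.get_t())
E
```

```text
place stop True [ 0.5278  0.4002 -0.0239] F [-2.5  0.   9.2] gap 0.0405
released gap 0.056 t 21.1583
23.2917
```

View pics/f2s.png

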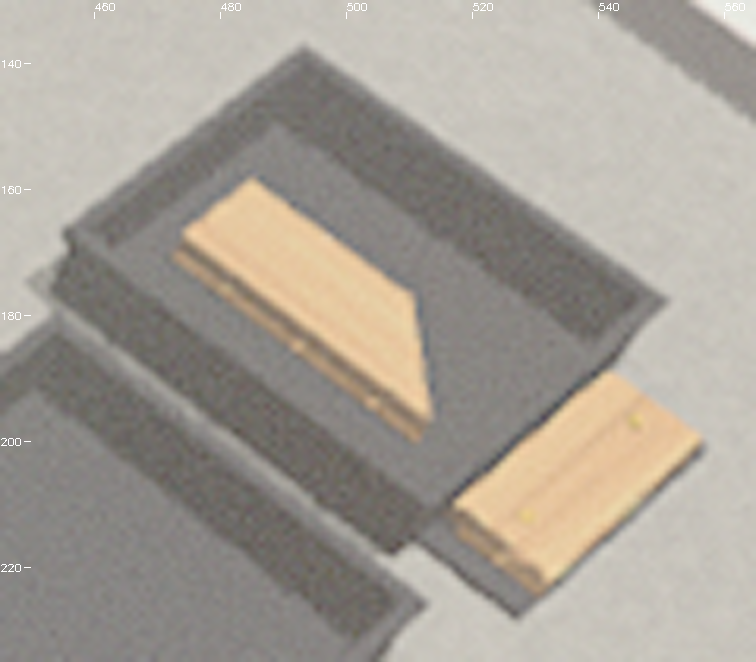

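View pics/f2t.png

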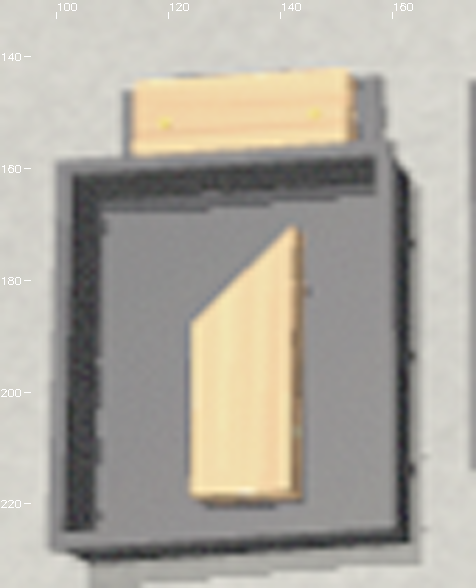

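View pics/scene_f2.png

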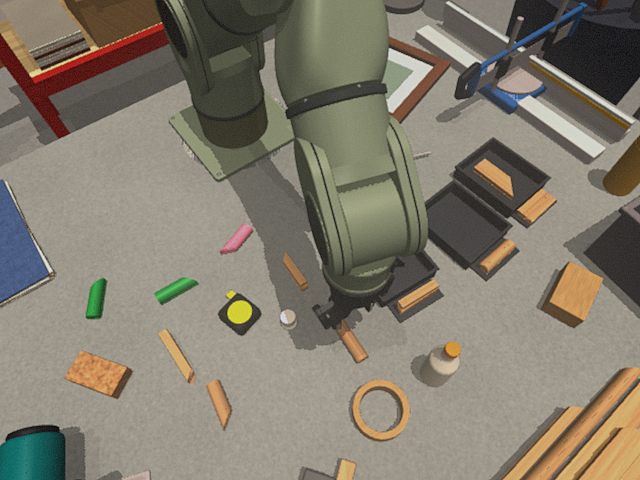

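```bash
python3 - <<'E'
from fit import *
ims={"top":cv2.imread("pics/top_f2.png"),"scene":cv2.imread("pics/scene_f2.png")}
r={"top":(115,166,35,58),"scene":(465,155,52,48)}
for n in r: print(n,fit('flat',ims,{n:r[n]},[.527,.40,.004,.06],freez=False))
E
```

```text
top (array([0.52951488, 0.39565317, 0.004     , 0.05984363]), np.float64(0.007763448815900177))
scene (array([0.52336452, 0.4039513 , 0.004     , 0.06591488]), np.float64(0.038920103624607405))
```

```bash
cat >> h.py <<'E'
TR=dict(flat=(.5386,.4004,.063),bead=(.573,.2301,.061),cap=(.541,.0440,-.093))
E
python3 - <<'E'
from h import *
pick(.6255,-.126,3.041,.004+ZO,.05)
snap('b0')
place(*tpos('bead',.0065,.026),TR['bead'][2],.004+ZO+.0052,.036)
manip.movep([.5763,-.3868,HZ],[PI,0,-.147])
snap('b1')
g=lambda im: np.clip(255*(im/255.)**.5,0,255).astype(np.uint8)
a=cv2.imread('pics/scene_b1.png');t=cv2.imread('pics/top_b1.png')
A=cv2.resize(g(a)[165:275,400:520],None,fx=3.3,fy=3.3,interpolation=2);B=cv2.resize(g(t)[120:230,165:245],None,fx=3.3,fy=3.3,interpolation=2)
cv2.imwrite("pics/b1z.png",np.hstack([A,B])); print(manip.get_t())
E
```

```text
stop False gap 0.0246 ee [ 0.626  -0.1261 -0.0275]
gap after lift 0.0246 t 25.8
place stop True [ 0.5777  0.2565 -0.0235] F [-1.6 -0.3  8.7] gap 0.0247
released gap 0.0362 t 29.375
31.7667
```

View pics/b1z.png

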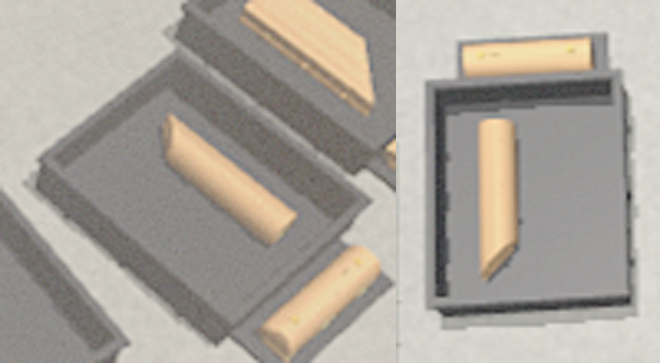

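View pics/scene_b1.png

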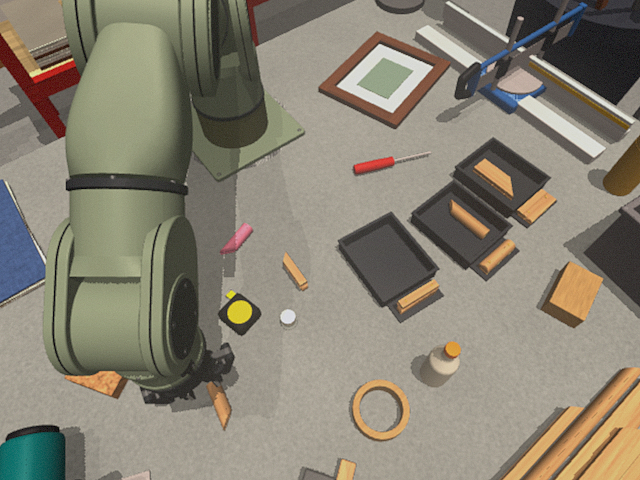

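```bash
python3 - <<'E'
from h import *
pick(.5763,-.3868,-.147,.004+ZO,.05)
place(*tpos('bead',-.0065,-.026),TR['bead'][2],.004+ZO+.0052,.036)
manip.movep([.457,-.407,HZ],[PI,0,.022])
snap('b2')
g=lambda im: np.clip(255*(im/255.)**.5,0,255).astype(np.uint8)
a=cv2.imread('pics/scene_b2.png');t=cv2.imread('pics/top_b2.png')
A=cv2.resize(g(a)[165:275,400:520],None,fx=3.3,fy=3.3,interpolation=2);B=cv2.resize(g(t)[120:230,165:245],None,fx=3.3,fy=3.3,interpolation=2)
cv2.imwrite("pics/b2z.png",np.hstack([A,B])); print(manip.get_t())
E
```

```text
stop False gap 0.0243 ee [ 0.5767 -0.3871 -0.0274]
gap after lift 0.0245 t 34.3333
place stop True [ 0.568   0.2038 -0.0235] F [-1.5 -0.6  8.1] gap 0.0243
released gap 0.0361 t 38.4917
40.8083
```

View pics/b2z.png

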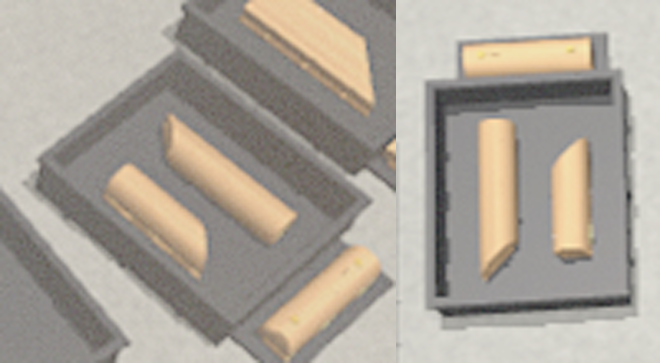

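View pics/scene_b2.png

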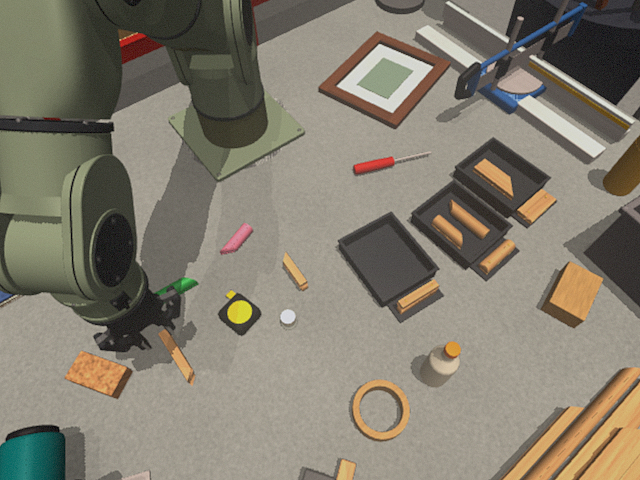

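```bash
python3 - <<'E'
from h import *
pick(.457,-.407,.022,.016+ZO,.045)
place(*tpos('cap',-.0045,.026),TR['cap'][2],.016+ZO+.0052,.030)
manip.movep([.4493,-.1307,HZ],[PI,0,wrap(3.0875)])
snap('c1')
g=lambda im: np.clip(255*(im/255.)**.5,0,255).astype(np.uint8)
a=cv2.imread('pics/scene_c1.png');t=cv2.imread('pics/top_c1.png')
A=cv2.resize(g(a)[205:315,330:450],None,fx=3.3,fy=3.3,interpolation=2);B=cv2.resize(g(t)[130:240,240:330],None,fx=3.3,fy=3.3,interpolation=2)
cv2.imwrite("pics/c1z.png",np.hstack([A,B])); print(manip.get_t())
E
```

```text
stop False gap 0.0171 ee [ 0.4574 -0.4072 -0.0157]
gap after lift 0.0167 t 43.2083
place stop True [ 0.5388  0.0706 -0.0121] F [0.6 1.7 4.6] gap 0.0171
released gap 0.0301 t 46.925
47.9083
```

View pics/c1z.png

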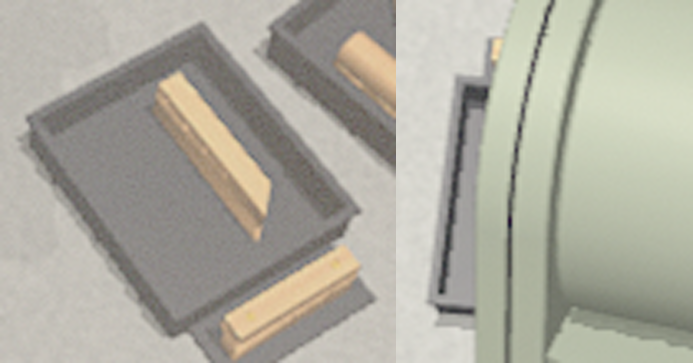

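View pics/scene_c1.png

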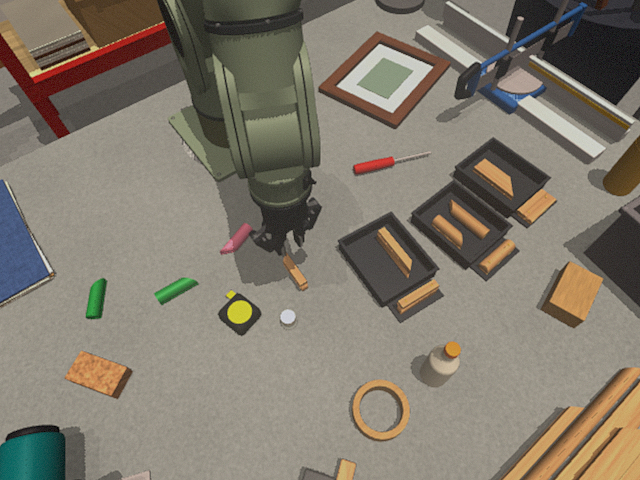

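```bash
python3 - <<'E'
from h import *
pick(.4493,-.1307,3.0875,.016+ZO,.045)
place(*tpos('cap',.0045,-.026),TR['cap'][2],.016+ZO+.0052,.030)
manip.movep([.35,-.45,.2],[PI,0,0.1])
manip.wait(.3)
snap('c2')
g=lambda im: np.clip(255*(im/255.)**.5,0,255).astype(np.uint8)
a=cv2.imread('pics/scene_c2.png');t=cv2.imread('pics/top_c2.png')
A=cv2.resize(g(a)[205:315,330:450],None,fx=3.3,fy=3.3,interpolation=2);B=cv2.resize(g(t)[130:240,240:330],None,fx=3.3,fy=3.3,interpolation=2)
cv2.imwrite("pics/c2z.png",np.hstack([A,B])); print(manip.get_t())
E
```

```text
stop False gap 0.0171 ee [ 0.4497 -0.1308 -0.0158]
gap after lift 0.0171 t 50.35
place stop True [ 0.543   0.0178 -0.012 ] F [-0.3  0.3  7.5] gap 0.0169
released gap 0.0298 t 53.0333
55.3083
```

View pics/c2z.png

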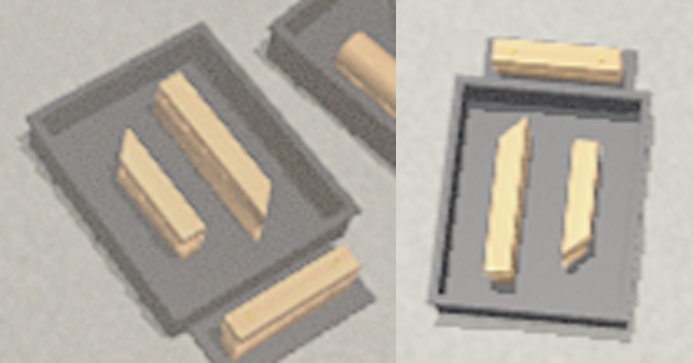

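View pics/scene_c2.png

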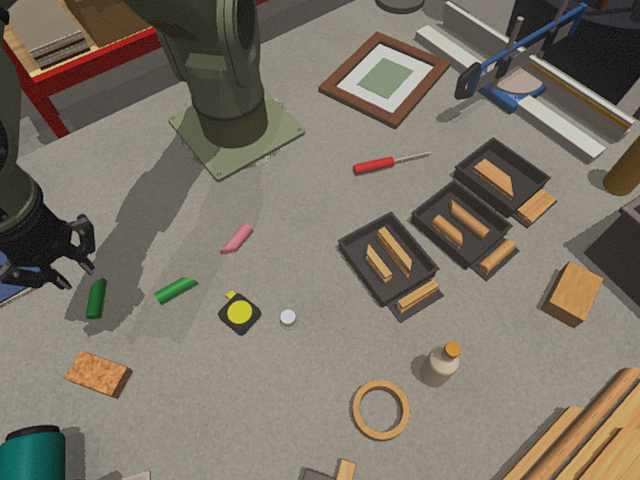

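View pics/top_c2.png

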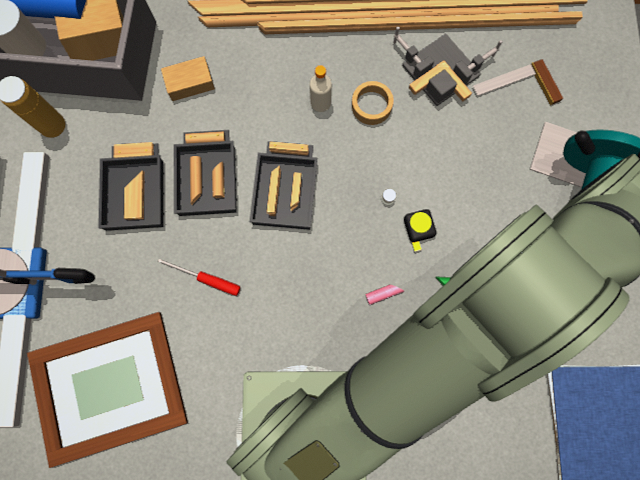

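```bash
python3 - <<'E'
from fit import *
ims={"top":cv2.imread("pics/top_c2.png"),"scene":cv2.imread("pics/scene_c2.png")}
J={'bead_long':('bead',.0065,.026,PI,(184,150,20,58),(445,196,50,45)),'bead_short':('bead',-.0065,-.026,0,(208,155,22,48),(428,208,38,44)),
'cap_long':('cap',-.0045,.026,0,(264,160,20,62),(374,222,44,60)),'cap_short':('cap',.0045,-.026,PI,(284,166,22,52),(360,240,36,48))}
for k,(t,lx,ly,dy,rt,rs) in J.items():
    p=tpos(t,lx,ly)
    o=[fit(k,ims,{n:r},[*p,.004,TR[t][2]+dy],freez=False) for n,r in (("top",rt),("scene",rs))]
    m=(o[0][0]+o[1][0])/2
    print(k,'avg-planned mm',((m[:2]-p)*1000).round(1),'yaw err',[round(x[0][3]-TR[t][2]-dy,3) for x in o],'res',[round(x[1],3) for x in o])
s0=cv2.imread("pics/scene0.png")
d=cv2.absdiff(s0,ims["scene"]).max(2)
for n,(x,y,w,h) in dict(tape=(218,288,44,48),jar=(278,306,22,24)).items(): print(n,d[y:y+h,x:x+w].mean(), np.percentile(d[y:y+h,x:x+w],99))
manip.job_done(); print(manip.get_t())
E
```

```text
bead_long avg-planned mm [-1.2 -0.1] yaw err [np.float64(0.004), np.float64(0.004)] res [np.float64(0.007), np.float64(0.317)]
bead_short avg-planned mm [-1.2 -0.4] yaw err [np.float64(0.01), np.float64(0.008)] res [np.float64(0.008), np.float64(0.262)]
cap_long avg-planned mm [-0.5 -0.1] yaw err [np.float64(-0.01), np.float64(-0.004)] res [np.float64(0.014), np.float64(0.312)]
cap_short avg-planned mm [-0.6 -0.7] yaw err [np.float64(0.006), np.float64(0.013)] res [np.float64(0.027), np.float64(0.304)]
tape 4.381628787878788 12.889999999999873
jar 3.5132575757575757 9.0
the job is handed in; nothing more can be done
the job is handed in; nothing more can be done
```

All five offcuts are in the tray with the matching sample and the job is handed in. The clock read 55.3 s at my last reading, just before hand-in, against the 136 s limit. The flat one is alone in its tray; the two beads and the two caps each lie side by side, lengthwise, on their undersides.

**Last checks:**
- **Placement:** the final pictures from both cameras show every piece upright and clear of the tray walls. The fitted poses of the beads and caps (average of the two views) are within 1.3 mm and about 0.01 rad of plan. The flat piece was fitted after its own placing, with about the same result.
- **Things to leave alone:** the tape measure and filler jar match the first scene picture, apart from picture noise.

**What failed or disagreed:**
- **First grasp:** it closed on nothing. The fingertips stand about 33 mm higher than the reported TCP height. I found the offset by a gentle touch on the bench (about 12 N) and corrected for it; after that every grasp and placing worked first time.
- **Camera agreement:** the two views differ by about 6–9 mm, well over the stated 2 mm. Triangulated heights came out about 4–5 mm too high. I corrected the sideways positions using the robot's base plate and the first placed piece.
- **Scene-view fit:** in the final check the scene-camera fits for the beads and caps had high residuals (about 0.3). I did not look into the cause. I assume the fit windows were catching neighbouring wood. The top-view residuals were low (at most 0.03).

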